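# Put the mixed-up containers back on their own stands

### The arm

A 6-joint arm with a two-finger parallel gripper is mounted at the origin on a cart in front of the work surface, level with it; the furniture and walls round the work are solid. World frame = base frame: x ahead of the robot, y to its left, z up, the work surface at z = 0. Lengths are in mm, angles in rad, forces in N, time in s.
With the tool pointing down it reaches from about 350 to 775 mm from the base axis. Payload 5.5 kg.
Tool frame: the origin (TCP) lies between the finger pads; the fingertips stand 17 mm ahead of it and the grasp point (between the pads) lies 2 mm behind it; y points along the fingers, z is the direction in which the jaws open and shut, and the axes are right-handed (so a half turn about y gives the same grasp; the last joint's range is limited). The gripper opens to 85 mm and grips with 20 to 120 N. Pads are 22 mm wide; open, the fingers measure 114 mm over their backs; the gripper's body (76 mm by 85 mm) begins 54 mm behind the grasp point. The pads swing forward as they close: fully open they stand 13 mm farther back than shut.
Start: joints at [-1.244, 0.313, 0.046, 1.304, 0, 1.431], TCP at [258.77, -513.525, 248.323] pointing down, gripper open.
Joint ranges: [-2.76, 2.76], [-0.86, 1.69], [-1.03, 1.26], [-2.2, 2.34], [-1.47, 1.5], [-3.14, 3.14]. Speed limits (rad/s): [2.57, 2.57, 3.14, 3.14, 3.14, 3.14].

### API

Orientations are given as a 3x3 rotation matrix whose columns are the frame's x, y, z axes.
In Python, from bench import env gives the robot as it stands.
- The arm moves only by the tool apply_moves, never from a script. Its argument "steps" is text: rows parted by semicolons, each of 6 numbers parted by spaces: the shift along the world's x, y, z normalised to -1 to 1, where 1 is 0.1 m, then the turn, a rotation vector about the world's x, y, z normalised to -1 to 1, where 1 is 360 degrees. In form: dx dy dz rx ry rz; .... A call has 1 to 12 rows; each row is the pose to reach, as a shift and turn from the pose commanded when the call began, turning the shorter way round; what a row does not reach only later rows make up. A row lasts 1/8 s, in which the tool goes at most 62.5 mm and 10.7 degrees, less where a joint would pass 70% of its speed; a pose out of reach is approached as far as the arm can. A call with a number of a shift or a turn outside -1 to 1 is refused whole. A call with a gripper value outside its range is refused whole. "fingers" is the gripper command: -1 is shut, 1 is fully open, values between are in proportion, set as the call begins (left out, the last holds). The fingers move at their own pace and stop on an object; "newtons" is the grip in N (left out, the last holds). Time passes only in rows, so rows that repeat a pose let the fingers close. It gives the time, the measured TCP pose, the force and the opening at its end, in the units of the state.
- env.observe(): the state, without advancing time (a new reading comes with each control period).
- env.snapshot(name): name is "side" or "top"; returns a dict with "frame" (384x512x3 uint8, red, green, blue), "depth" (384x512 float32, mm along the optical axis (not along the pixel's ray), 0 where there is no reading), "intrinsics" (3x3 intrinsics, pixels), "origin" and "rotation" of the camera in the world. Camera axes: x right, y down, z forward; pixel columns grow to the right and rows downward; lengths in mm; the calibration is good to about 2 mm. A picture is of the moment at which its call begins.
- env.sign_off(): hands the job in, once; it reports no verdict.
The state is a dict: "time_s": time; "joints": joint angles; "joint_vel": joint speeds; "tau": joint torques, N m; "ee_pos": TCP position; "ee_rot": TCP orientation; "wrist_force": force on the tool from outside, world axes, zero at the start; "torque": the same for the moment, N m; "finger_gap": opening from 0.0 (shut) to 1.0 (fully open).
Only numpy, scipy, OpenCV 4.12 (cv2) and the standard library are available. Lean on these libraries where they do the work, as an engineer would, in place of code of your own. Each camera call takes 0.05 s, during which the arm holds its last target.

### The job

The four containers on the stands have been mixed up: put each back upright on the middle of its own stand - the wide amber jar on the large round stand, the blue carton on the oblong stand and lengthwise along it, the white tablet bottle on the square stand, and the slim amber vial on the small round stand. Each stand holds one container at a time, so set things aside on the empty cork mat as you need; keep the containers upright all the while, and leave the column of paper cups standing where it is.

Things in the scene. Friction and masses are not known exactly. Their poses are not given: they have to be found in the camera images.
- jar: wide amber jar with a pale lid, round, 68 mm across all the way up, 92 mm tall, 0.16 kg; origin at the centre of its underside, z up
- carton: opened blue-and-white carton of strips, upright. Its box is 46 mm thick along its x (grasp across this), 98 mm long along its y (from -52 to +46 mm) and its walls end 126 to 138 mm up; bent-open flaps at the top reach to y = -70 and +70 mm and to 157 mm height. 0.16 kg; origin at the middle of its underside (the lowest part of the box is 1 mm below it), z up
- tablet_bottle: white tablet bottle, round, 48 mm across up to 70 mm height, above that a screw cap (fixed, allow 54 mm square) to 88 mm; 0.06 kg. It is the only white bottle that stands on one of the stands at the start (others standing on the bare worktop at the left belong to the room). Origin at the centre of its underside, z up
- vial: slim open amber vial with tablets in it, round, 36 mm across, 84 mm tall, 0.045 kg; origin at the centre of its underside, z up
- large_round_stand: fixed flat disc, grey with a dark rubber top, 130 mm across, 12 mm high, no rim: place of the jar. Origin at the centre of its underside (so its top is 12 mm above), z up
- oblong_stand: fixed flat oblong slab, grey with a dark rubber top, 84 mm (its x) by 150 mm (its y), 12 mm high, no rim: place of the carton. Origin at the centre of its underside, z up
- square_stand: fixed flat square slab, grey with a dark rubber top, 100 by 100 mm, 12 mm high, no rim: place of the tablet bottle. Origin at the centre of its underside, z up
- small_round_stand: fixed flat disc, grey with a dark rubber top, 90 mm across, 12 mm high, no rim: place of the vial. Origin at the centre of its underside, z up
- parking_mat: fixed bare cork mat, 130 by 130 mm, 3 mm thick, empty at the start: free spot for setting one thing aside for a while. Origin at the centre of its underside, z up
- cup_column: loose upright column of nested paper cups, 38 mm across, 100 mm tall, 0.03 kg, standing on the worktop among the stands; a bystander that must stay where it is. Origin at the centre of its underside, z up
Mind the look-alikes: they are no part of the job. Leave any turquoise look-alike of the tablet_bottle alone.

How it is judged (in metres and radians):
At the end, for the whole second after the job is handed in: Each container at rest on top of its own stand, upright within 0.1 rad, origin within 15 mm of the stand's middle from above; the carton's long side within 0.26 rad of the oblong stand's, either way round; the cup column upright, within 30 mm of where it stood (horizontal distance between jar and large_round_stand below 0.015 m and z of jar in the frame of large_round_stand between 0.008 and 0.018 m and angle between each of jar, carton, tablet_bottle, vial, cup_column's own z axis and vertical below 0.1 rad and linear speed of each of jar, carton, tablet_bottle, vial below 0.02 m/s and angular speed of each of jar, carton, tablet_bottle, vial below 0.2 rad/s and horizontal distance between carton and oblong_stand below 0.015 m and z of carton in the frame of oblong_stand between 0.008 and 0.018 m and horizontal distance between tablet_bottle and square_stand below 0.015 m and z of tablet_bottle in the frame of square_stand between 0.008 and 0.018 m and horizontal distance between vial and small_round_stand below 0.015 m and z of vial in the frame of small_round_stand between 0.008 and 0.018 m and angle between the y axis of carton and the y axis of oblong_stand, either way round below 0.26 rad and distance of cup_column from where it was at the start of the episode below 0.03 m); the robot touches nothing.
It fails at once if the jar is tipped over (angle between jar's own z axis and vertical above 0.6 rad).
It fails at once if the carton is tipped over (angle between carton's own z axis and vertical above 0.6 rad).
It fails at once if the tablet bottle is tipped over (angle between tablet_bottle's own z axis and vertical above 0.6 rad).
It fails at once if the vial is tipped over (angle between vial's own z axis and vertical above 0.6 rad).
It fails at once if the column of paper cups is knocked over or carried off (angle between cup_column's own z axis and vertical above 0.5 rad or distance of cup_column from where it was at the start of the episode above 0.06 m).
It also fails if it takes over 115 s, if anything falls off the work surface, if the arm or the gripper's body presses on something with over 40 N, if the wrist force passes 120 N, or if a joint passes its speed limit or range.

## Working session

There is one attempt and no reset: what is moved stays moved. The work goes in short steps, Python scripts to look and compute and a tool call to move; the robot and the scene stay as the last step left them, time stands still between calls to the robot, and variables do not carry over. Pictures are saved under pics/ and viewed, and the job is handed in when it is done.

Besides the shell and the picture viewer there is one more tool, called after ">>>" as name(argument=value, ...) on one line, values as JSON. apply_moves: Moves the arm, as the interface text tells. Scaled input: -1 to 1 covers 0.1 m each way for a shift and 360 degrees each way for a turn. Its arguments: {"type":"object","properties":{"steps":{"type":"string"},"fingers":{"type":"number"},"newtons":{"type":"number"}},"required":["steps"]}

```bash
mkdir -p pics; ls; python3 - <<'E'
from bench import env
import cv2,numpy as np
s=env.observe(); print(s['time_s'],s['ee_pos'],s['ee_rot'],s['finger_gap'])
for n in('side','top'):
    d=env.snapshot(n); np.savez(f'{n}0.npz',**d)
    cv2.imwrite(f'pics/{n}0.png',cv2.resize(d['frame'][:,:,::-1],(800,600),interpolation=cv2.INTER_CUBIC))
    print(n,d['intrinsics'],d['origin'],d['rotation'])
E
```

```text
pics
0.0 [ 258.60194979 -513.04273899  247.41198662] [[-8.93028700e-01 -5.85600632e-04  4.49999330e-01]
 [-4.49999644e-01  1.70791453e-03 -8.93027101e-01]
 [-2.45603159e-04 -9.99998370e-01 -1.78873677e-03]] 0.9986392721537514
side [[395.26310766   0.         258.91298475]
 [  0.         395.26310766 191.97106787]
 [  0.           0.           1.        ]] [ 528.50449075 -906.91745376  427.16765771] [[ 0.99957101  0.00667651  0.02851713]
 [-0.02248958 -0.44877194  0.89336329]
 [ 0.01876223 -0.89362138 -0.44842927]]
top [[356.43280246   0.         261.16476445]
 [  0.         356.43280246 191.11377722]
 [  0.           0.           1.        ]] [ 363.57990732 -119.04165606  861.5654576 ] [[-0.08228781 -0.9724993   0.21788488]
 [-0.99660092  0.07943794 -0.02182241]
 [ 0.00391395 -0.21893999 -0.97573048]]
```

View pics/side0.png

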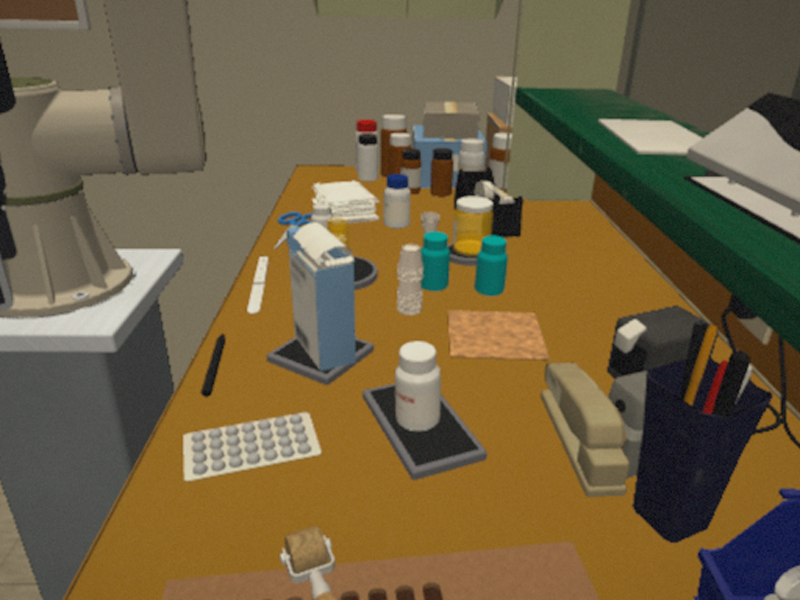

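View pics/top0.png

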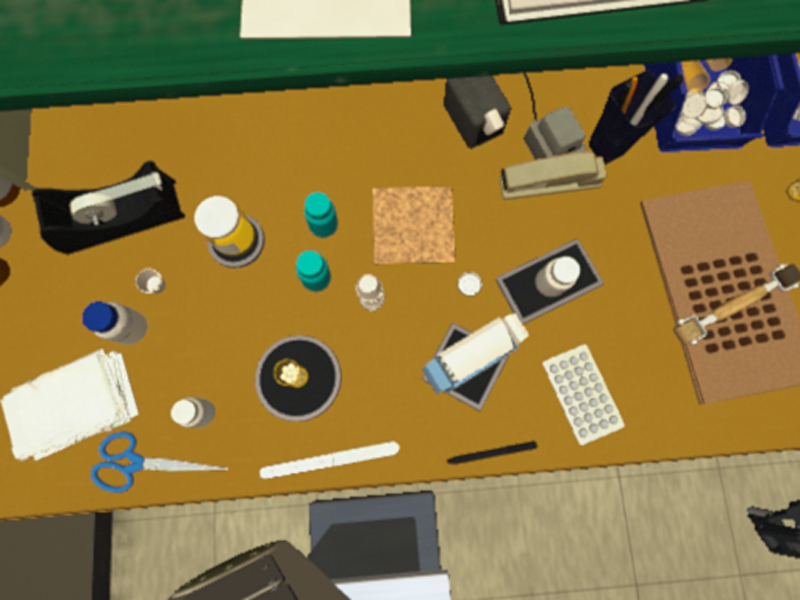

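The top view (800×600) shows four stands:
- The jar is on the small round stand (235,240).
- The vial is on the large round stand (298,377).
- The carton is on the square stand (470,360).
- The tablet bottle is on the oblong stand (550,280).

The empty cork mat is at (413,225) and the cups are at (369,292). A small white disc at (470,285) still needs identifying.

```bash
cat > h.py <<'E'
import numpy as np,cv2
def cloud(d):
    K=d['intrinsics'];D=d['depth'];v,u=np.mgrid[:384,:512]
    P=np.stack([(u-K[0,2])/K[0,0]*D,(v-K[1,2])/K[1,1]*D,D],-1)@np.array(d['rotation']).T+d['origin']
    P[D==0]=np.nan
    return P
def ray(d,u,v,z): # native px -> world at height z
    K=d['intrinsics'];r=d['rotation']@np.array([(u-K[0,2])/K[0,0],(v-K[1,2])/K[1,1],1])
    return d['origin']+r*(z-d['origin'][2])/r[2]
def proj(d,p):
    q=np.array(d['rotation']).T@(np.array(p)-d['origin']);q=d['intrinsics']@q;return q[:2]/q[2]
E
python3 - <<'E'
from h import *
d=dict(np.load('top0.npz'));P=cloud(d)
s=dict(np.load('side0.npz'));Q=cloud(s)
k=512/800
for n,u,v in [('mat',413,225),('jarlid',217,215),('vial',292,372),('carton',475,352),('cap',565,270),('cups',369,284),('disc',470,285),('turq1',320,203),('turq2',312,262),('cup2',150,280),('stapler',550,170),('lgstand',270,400),('sq',480,390),('obl',520,290),('table',400,330)]:
    print(n,P[int(v*k),int(u*k)].round(0))
# height map: render world xy grid of max z
x0,x1,y0,y1=250,800,-420,320
H=np.full((550,740),np.nan)
for A in(P,Q):
    a=A.reshape(-1,3);a=a[~np.isnan(a[:,0])]
    m=(a[:,0]>x0)&(a[:,0]<x1)&(a[:,1]>y0)&(a[:,1]<y1)&(a[:,2]<200);a=a[m]
    for p in a:
        i=int(x1-1-p[0]);j=int(y1-1-p[1]);
        if np.isnan(H[i,j]) or p[2]>H[i,j]:H[i,j]=p[2]
im=cv2.applyColorMap(np.nan_to_num(np.clip(H+5,0,170)*1.5).astype(np.uint8),cv2.COLORMAP_TURBO)
im[np.isnan(H)]=0
im=cv2.dilate(im,np.ones((2,2)))
cv2.imwrite('pics/h.png',im)
c=d['frame'][110:280,130:400,::-1];cv2.imwrite('pics/crop.png',cv2.resize(c,None,fx=2.96,fy=2.96,interpolation=cv2.INTER_CUBIC))
E
```

```text
mat [ 677. -156.    2.]
jarlid [679. 130. 105.]
vial [449.  39.  64.]
carton [ 444. -212.  169.]
cap [ 560. -362.   96.]
cups [561. -83.  98.]
disc [ 571. -237.   -0.]
turq1 [694. -17.  88.]
turq2 [604.  -1.  86.]
cup2 [618. 266.   7.]
stapler [ 729. -373.   64.]
lgstand [415.  84.  10.]
sq [ 405. -234.   13.]
obl [ 554. -312.   13.]
table [ 507. -122.    2.]
```

View pics/h.png

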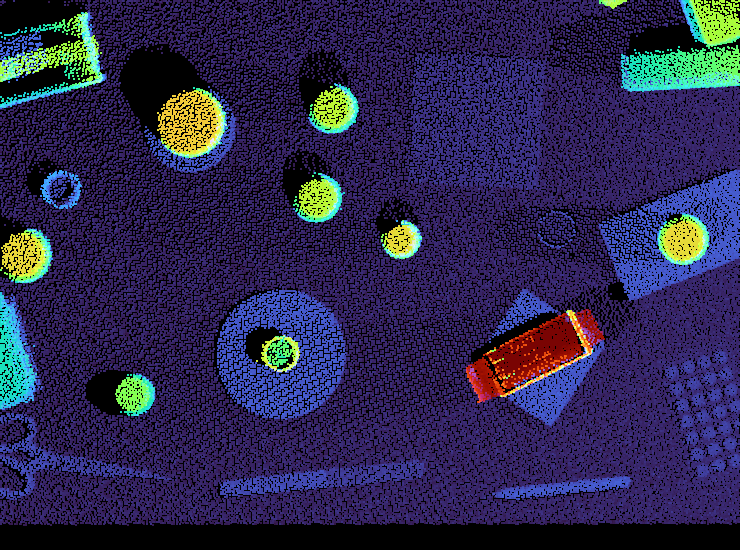

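View pics/crop.png

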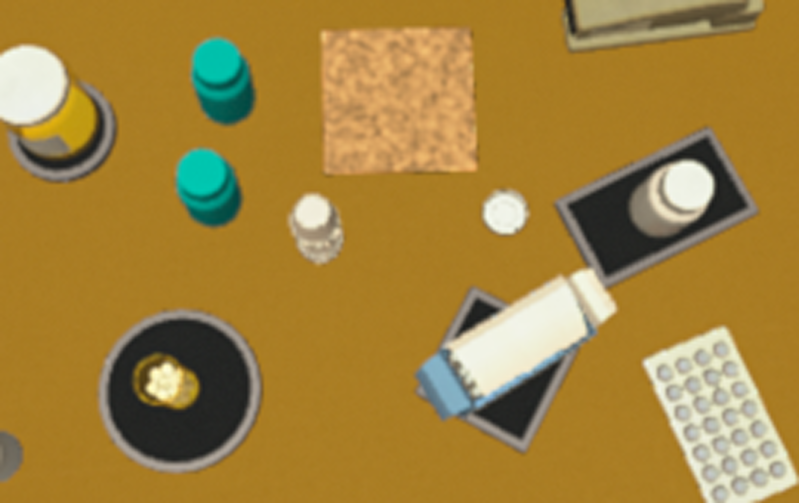

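The white disc is flat at z≈0, so it's harmless. Next I'll fit the poses from the clouds.

```bash
cat >> h.py <<'E'
from scipy.optimize import least_squares
def sel(A,b,zl,zh):
    a=A.reshape(-1,3);a=a[~np.isnan(a[:,0])]
    return a[(a[:,0]>b[0])&(a[:,0]<b[1])&(a[:,1]>b[2])&(a[:,1]<b[3])&(a[:,2]>zl)&(a[:,2]<zh)]
def ccirc(a,R): # min enclosing + fixed radius side fit
    c,r=cv2.minEnclosingCircle(a[:,:2].astype(np.float32));return np.round(c,1),round(r,1)
def fitside(a,R,o):
    # wall points seen from camera origin o: fit circle with known radius
    f=lambda c:np.hypot(a[:,0]-c[0],a[:,1]-c[1])-R
    c0=a[:,:2].mean(0)+ (a[:,:2].mean(0)-o[:2])/np.linalg.norm(a[:,:2].mean(0)-o[:2])*R*.6
    r=least_squares(f,c0,loss='soft_l1',f_scale=1);return r.x.round(1),len(a),np.abs(r.fun).mean().round(2)
E
cat > fit.py <<'E'
from h import *
import sys
def run(d,s):
    P=cloud(d);Q=cloud(s)
    B={'jar':(610,740,60,200),'vial':(400,490,0,90),'bottle':(520,610,-400,-320),'cups':(525,600,-115,-55)}
    for n,R,zl,zh in[('jar',34,25,80),('vial',18,25,85),('bottle',24,25,75),('cups',19,10,90)]:
        for nm,A,o in(('top',P,d['origin']),('side',Q,s['origin'])):
            a=sel(A,B[n],zl,zh)
            if len(a)>10:print(n,nm,fitside(a,R,o))
    print('jarlid',[ccirc(sel(A,B['jar'],98,115),0) for A in(P,Q)])
    print('cap',[ccirc(sel(A,B['bottle'],92,110),0) for A in(P,Q)])
    print('cuptop',[ccirc(sel(A,B['cups'],92,110),0) for A in(P,Q)])
    print('vialtop',ccirc(sel(P,B['vial'],85,105),0))
if __name__=='__main__':
    d=dict(np.load('top0.npz'));s=dict(np.load('side0.npz'));run(d,s)
    P=cloud(d);Q=cloud(s)
    for nm,A in(('top',P),('side',Q)):
        print(nm,'large',ccirc(sel(A,(360,520,-40,120),7,17),0),'small',ccirc(sel(A,(610,740,60,200),7,17),0))
        for n,b in(('obl',(480,640,-430,-270)),('sq',(370,520,-300,-130)),('mat',(600,760,-230,-80))):
            a=sel(A,b,1.5 if n=='mat' else 8,8 if n=='mat' else 17)
            if len(a)>20:print(n,cv2.minAreaRect(a[:,:2].astype(np.float32)))
    a=np.vstack([sel(P,(380,520,-310,-130),40,175),sel(Q,(380,520,-310,-130),40,175)])
    for zl,zh in((40,120),(40,60),(100,120),(120,140)):
        b=a[(a[:,2]>zl)&(a[:,2]<zh)];print('carton',zl,cv2.minAreaRect(b[:,:2].astype(np.float32)))
    b=sel(P,(380,520,-310,-130),140,180);print('cartontop',cv2.minAreaRect(b[:,:2].astype(np.float32)),b[:,2].max())
E
python3 fit.py
```

```text
jar top (array([677.6, 130.4]), 271, np.float64(0.41))
jar side (array([677.9, 131.7]), 426, np.float64(1.23))
vial top (array([448.5,  35.9]), 216, np.float64(5.18))
vial side (array([445.5,  41.5]), 82, np.float64(1.21))
bottle top (array([ 560. , -363.8]), 167, np.float64(0.58))
bottle side (array([ 560.5, -362.8]), 756, np.float64(0.68))
cups top (array([561.8, -81.2]), 164, np.float64(1.13))
cups side (array([560.3, -78.3]), 500, np.float64(1.47))
jarlid [(array([676.9, 130.5]), 32.1), (array([679.1, 128.6]), 32.2)]
cap [(array([ 558.2, -363.7]), 19.5), (array([ 559.7, -364.4]), 20.1)]
cuptop [(array([559.3, -81.6]), 13.9), (array([560.2, -81.5]), 14.7)]
vialtop (array([445.7,  38.1]), 17.7)
top large (array([445.5,  39. ]), 65.1) small (array([671.8, 129.6]), 45.0)
obl ((564.3114013671875, -362.74591064453125), (83.68115234375, 149.26193237304688), 21.60972785949707)
sq ((441.4863586425781, -217.42904663085938), (99.94338989257812, 99.39751434326172), 56.343082427978516)
mat ((679.7756958007812, -155.58950805664062), (148.7260284423828, 158.9835205078125), 89.6089859008789)
sid
[... 274 characters left out ...]
31713867)
mat ((678.9285888671875, -157.4624481201172), (130.89537048339844, 128.68423461914062), 86.8870620727539)
carton 40 ((445.86773681640625, -218.322509765625), (47.80817794799805, 103.48760986328125), 27.053796768188477)
carton 40 ((445.8719787597656, -218.58291625976562), (46.752662658691406, 99.98699951171875), 26.50933074951172)
carton 100 ((445.1970520019531, -218.31280517578125), (46.37294387817383, 101.53887176513672), 26.25204849243164)
carton 120 ((440.6995849609375, -207.11444091796875), (47.35504150390625, 124.65080261230469), 26.342641830444336)
cartontop ((446.090087890625, -215.47323608398438), (45.86870574951172, 137.385986328125), 25.334423065185547) 172.24792454025385
```

The stand fits match the given sizes: r 65 and 45 for the round stands, 84×150 for the oblong and 100×100 for the square. I'll keep one jaw yaw of about 26.4° throughout. Before moving, I'll check the overhead shelf edge and the current state.

```bash
python3 - <<'E'
from h import *
d=dict(np.load('top0.npz'));P=cloud(d)
a=sel(P,(500,1000,-450,300),200,900)
print('shelf',len(a), a.min(0) if len(a) else '')
for y in(-350,-150,100):
    b=a[abs(a[:,1]-y)<15]; print(y,b.min(0),b[:,2].max())
E
```

```text
shelf 21566 [ 785.38168001 -449.99665276  225.18639336]
-350 [ 785.74672179 -364.99349364  228.04788102] 294.0565883289114
-150 [ 786.54775599 -164.91646049  226.44794418] 263.8110657898317
100 [785.94411181  85.00771522 227.37750466] 259.83531536914586
```

>>> apply_moves(steps="0.33 0.17 0 0 0 0.028; 0.67 0.33 0 0 0 0.056; 1 0.5 0 0 0 0.083", fingers=1, newtons=30)

```text
time_s: 0.48
ee_pos: [359.5, -462.9, 247.8]
ee_rot: [[-0.546, -0.0, 0.838], [-0.838, 0.001, -0.546], [-0.0, -1.0, -0.001]]
wrist_force: [0.7, -0.3, -0.4]
finger_gap: 0.997
```

>>> apply_moves(steps="0.5 0.25 0 0 0 0.028; 1 0.5 0 0 0 0.056; 1 0.5 0 0 0 0.083")

```text
time_s: 0.85
ee_pos: [461.9, -411.0, 247.4]
ee_rot: [[-0.05, 0.0, 0.999], [-0.999, 0.001, -0.05], [-0.001, -1.0, -0.0]]
wrist_force: [0.1, 0.2, 0.3]
finger_gap: 0.995
```

>>> apply_moves(steps="0.5 0.25 -0.2 0 0 0.028; 1.0 0.5 -0.5 0 0 0.056; 1.0 0.5 -0.8 0 0 0.083; 1.0 0.5 -0.8 0 0 0.083")

```text
time_s: 1.35
ee_pos: [557.5, -361.4, 164.6]
ee_rot: [[0.444, -0.006, 0.896], [-0.896, 0.005, 0.444], [-0.007, -1.0, -0.003]]
wrist_force: [-1.0, -0.2, -0.7]
finger_gap: 1.0
```

>>> apply_moves(steps="0.01 0 -0.3 0 0 0; 0.01 0 -0.6 0 0 0; 0.01 0 -0.85 0 0 0; 0.01 0 -1 0 0 0; 0.01 0 -1 0 0 0")

```text
time_s: 1.98
ee_pos: [559.1, -363.7, 68.2]
ee_rot: [[0.442, -0.001, 0.897], [-0.897, 0.001, 0.442], [-0.001, -1.0, -0.0]]
wrist_force: [0.2, 0.2, 0.4]
finger_gap: 1.004
```

>>> apply_moves(steps="0 0 -0.14 0 0 0; 0 0 -0.14 0 0 0; 0 0 -0.14 0 0 0")

```text
time_s: 2.35
ee_pos: [559.9, -363.6, 54.7]
ee_rot: [[0.444, 0.0, 0.896], [-0.896, -0.0, 0.444], [0.0, -1.0, 0.0]]
wrist_force: [-1.0, -0.0, -0.4]
finger_gap: 1.0
```

>>> apply_moves(steps="0 0 0 0 0 0; 0 0 0 0 0 0; 0 0 0 0 0 0; 0 0 0 0 0 0; 0 0 0 0 0 0; 0 0 0 0 0 0", fingers=-1)

```text
time_s: 3.1
ee_pos: [560.4, -363.8, 55.4]
ee_rot: [[0.445, 0.002, 0.896], [-0.896, -0.001, 0.445], [0.002, -1.0, 0.001]]
wrist_force: [-0.7, -0.2, 5.1]
finger_gap: 0.564
```

>>> apply_moves(steps="0 0 0.2 0 0 0; 0 0 0.4 0 0 0; 0.2 0.35 0.5 0 0 0; 0.4 0.7 0.5 0 0 0; 0.58 1 0.5 0 0 0")

```text
time_s: 3.72
ee_pos: [618.0, -262.3, 104.0]
ee_rot: [[0.444, -0.001, 0.896], [-0.896, 0.0, 0.444], [-0.0, -1.0, -0.0]]
wrist_force: [0.9, -0.4, -0.7]
finger_gap: 0.565
```

>>> apply_moves(steps="0.2 0.35 0 0 0 0; 0.4 0.7 0 0 0 0; 0.58 1 0 0 0 0; 0.61 1 -0.1 0 0 0; 0.61 1 -0.1 0 0 0")

```text
time_s: 4.35
ee_pos: [677.7, -163.4, 92.5]
ee_rot: [[0.445, -0.003, 0.896], [-0.896, 0.001, 0.445], [-0.002, -1.0, -0.002]]
wrist_force: [-1.2, 0.7, -1.2]
finger_gap: 0.558
```

>>> apply_moves(steps="0 0.05 0 0 0 0; 0 0.05 -0.2 0 0 0; 0 0.05 -0.4 0 0 0; 0 0.05 -0.47 0 0 0; 0 0.05 -0.475 0 0 0; 0 0.05 -0.475 0 0 0")

```text
time_s: 5.1
ee_pos: [679.0, -159.0, 47.5]
ee_rot: [[0.444, 0.001, 0.896], [-0.896, -0.0, 0.444], [0.001, -1.0, 0.001]]
wrist_force: [-0.3, 0.1, -1.3]
finger_gap: 0.565
```

>>> apply_moves(steps="0 0 -0.015 0 0 0; 0 0 -0.015 0 0 0")

```text
time_s: 5.35
ee_pos: [679.3, -158.9, 46.5]
ee_rot: [[0.444, 0.002, 0.896], [-0.896, -0.001, 0.444], [0.002, -1.0, 0.001]]
wrist_force: [-0.4, -1.0, 4.9]
finger_gap: 0.566
```

>>> apply_moves(steps="0 0 0 0 0 0; 0 0 0 0 0 0; 0 0 0 0 0 0; 0 0 0 0 0 0; 0 0 0 0 0 0", fingers=1)

```text
time_s: 5.98
ee_pos: [678.7, -158.5, 45.2]
ee_rot: [[0.444, -0.0, 0.896], [-0.896, 0.0, 0.444], [-0.0, -1.0, 0.0]]
wrist_force: [0.2, 0.2, 0.0]
finger_gap: 1.0
```

>>> apply_moves(steps="0 0 0.3 0 0 0; 0 0 0.6 0 0 0; 0 0 0.9 0 0 0; 0 0 1 0 0 0; -0.3 -0.1 1 0 0 0; -0.6 -0.2 1 0 0 0; -1 -0.3 1 0 0 0")

```text
time_s: 6.85
ee_pos: [577.8, -188.6, 144.1]
ee_rot: [[0.445, -0.001, 0.896], [-0.896, 0.0, 0.445], [-0.001, -1.0, -0.0]]
wrist_force: [-0.7, 0.3, 0.4]
finger_gap: 1.001
```

```bash
python3 - <<'E'
from bench import env
from h import *
from fit import *
d=env.snapshot('top');s=env.snapshot('side')
np.savez('top1.npz',**d);np.savez('side1.npz',**s)
cv2.imwrite('pics/top1.png',cv2.resize(d['frame'][:,:,::-1],(800,600)))
for nm,A,o in(('top',cloud(d),d['origin']),('side',cloud(s),s['origin'])):
    a=sel(A,(630,730,-210,-110),15,65);print(nm,fitside(a,24,o) if len(a)>10 else len(a),a[:,2].max() if len(a) else '')
print(env.observe()['ee_pos'])
E
```

```text
top 0 
side (array([ 679., -158.]), 486, np.float64(0.89)) 64.99730547125904
[ 574.12811069 -188.32701571  143.81770421]
```

View pics/top1.png

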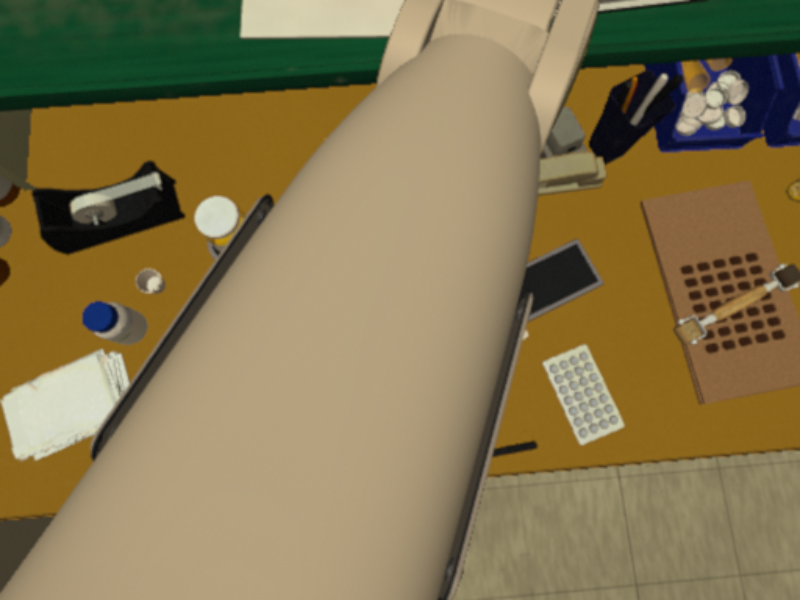

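The arm hides the middle of the top view. The side-view fit puts the bottle upright on the mat at (679,-158). Next is the carton.

>>> apply_moves(steps="0 0 0.4 0 0 0; 0 0 0.8 0 0 0; -0.4 -0.1 0.8 0 0 0; -0.8 -0.2 0.8 0 0 0; -1 -0.3 0.8 0 0 0; -1 -0.3 0.8 0 0 0")

```text
time_s: 7.7
ee_pos: [478.3, -219.2, 225.2]
ee_rot: [[0.443, 0.0, 0.897], [-0.897, 0.0, 0.443], [0.0, -1.0, 0.0]]
wrist_force: [-0.0, -0.2, -1.1]
finger_gap: 0.998
```

>>> apply_moves(steps="-0.33 0 0 0 0 0; -0.33 0 0 0 0 0; -0.33 0 -0.3 0 0 0; -0.33 0 -0.6 0 0 0; -0.33 0 -0.85 0 0 0; -0.33 0 -1 0 0 0; -0.33 0 -1 0 0 0")

```text
time_s: 8.57
ee_pos: [446.0, -218.1, 124.3]
ee_rot: [[0.445, -0.001, 0.896], [-0.896, 0.001, 0.445], [-0.002, -1.0, -0.001]]
wrist_force: [-0.6, -0.6, -1.1]
finger_gap: 0.997
```

>>> apply_moves(steps="0 0 0 0 0 0; 0 0 0 0 0 0; 0 0 0 0 0 0; 0 0 0 0 0 0; 0 0 0 0 0 0; 0 0 0 0 0 0", fingers=-1, newtons=35)

```text
time_s: 9.32
ee_pos: [446.7, -219.1, 126.5]
ee_rot: [[0.444, 0.002, 0.896], [-0.896, -0.001, 0.444], [0.002, -1.0, 0.002]]
wrist_force: [1.0, 0.4, 5.8]
finger_gap: 0.545
```

```bash
python3 - <<'E'
from bench import env
import cv2
s=env.snapshot('side')
cv2.imwrite('pics/side2.png',cv2.resize(s['frame'][60:300,80:400,::-1],(800,600),interpolation=cv2.INTER_CUBIC))
E
```

```text
(no output)
```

View pics/side2.png

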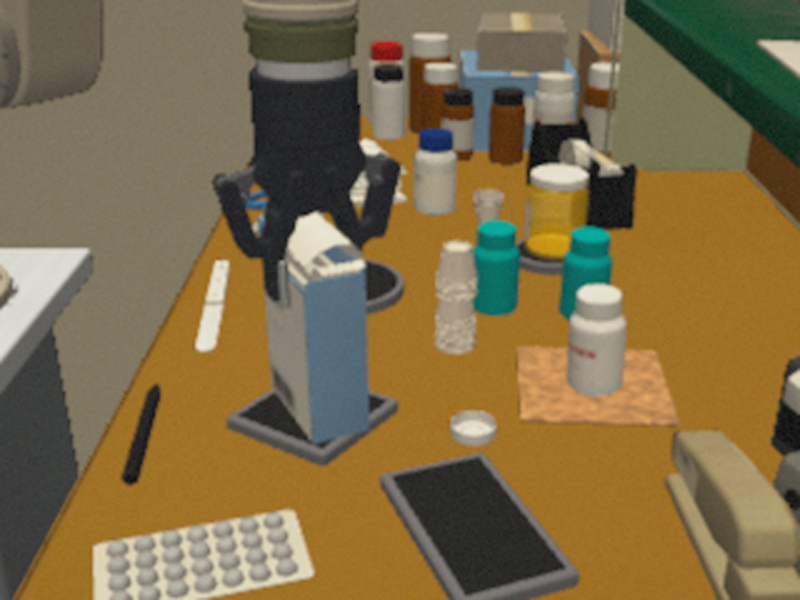

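The carton is gripped square across its thickness, with a gap of 46 mm. The bottle stands on the mat at (597,340) and the oblong stand at (480,530) is empty.

>>> apply_moves(steps="0 0 0.1 0 0 0; 0 0 0.25 0 0 0; 0 0 0.4 0 0 0; 0.2 -0.25 0.4 0 0 -0.003; 0.4 -0.5 0.4 0 0 -0.006; 0.6 -0.75 0.4 0 0 -0.01; 0.82 -1 0.4 0 0 -0.0133; 0.82 -1 0.4 0 0 -0.0133")

```text
time_s: 10.38
ee_pos: [529.1, -320.5, 165.6]
ee_rot: [[0.367, 0.001, 0.93], [-0.93, -0.001, 0.367], [0.002, -1.0, 0.001]]
wrist_force: [-0.1, 0.7, -1.4]
finger_gap: 0.548
```

>>> apply_moves(steps="0.18 -0.23 0 0 0 0; 0.37 -0.45 0 0 0 0; 0.37 -0.45 0 0 0 0; 0.37 -0.45 -0.15 0 0 0; 0.37 -0.45 -0.28 0 0 0; 0.37 -0.45 -0.36 0 0 0; 0.37 -0.45 -0.38 0 0 0; 0.37 -0.45 -0.38 0 0 0")

```text
time_s: 11.38
ee_pos: [564.7, -363.5, 127.4]
ee_rot: [[0.368, 0.0, 0.93], [-0.93, -0.0, 0.368], [0.0, -1.0, 0.0]]
wrist_force: [-0.3, -0.3, -1.7]
finger_gap: 0.544
```

>>> apply_moves(steps="0 0 -0.01 0 0 0; 0 0 -0.02 0 0 0; 0 0 -0.02 0 0 0")

```text
time_s: 11.75
ee_pos: [565.1, -363.9, 126.5]
ee_rot: [[0.368, 0.001, 0.93], [-0.93, -0.001, 0.368], [0.002, -1.0, 0.001]]
wrist_force: [-0.7, 0.1, 5.2]
finger_gap: 0.544
```

>>> apply_moves(steps="0 0 0 0 0 0; 0 0 0 0 0 0; 0 0 0 0 0 0; 0 0 0 0 0 0; 0 0 0 0 0 0", fingers=1)

```text
time_s: 12.38
ee_pos: [564.8, -363.5, 125.2]
ee_rot: [[0.368, -0.0, 0.93], [-0.93, 0.0, 0.368], [-0.0, -1.0, 0.0]]
wrist_force: [-0.5, 0.5, -0.6]
finger_gap: 1.001
```

>>> apply_moves(steps="0 0 0.3 0 0 0; 0 0 0.6 0 0 0; 0 0 0.9 0 0 0; 0 0 0.9 0 0 0; 0.3 0.4 0.9 0 0 0; 0.6 0.7 0.9 0 0 0; 0.8 1 0.9 0 0 0; 0.8 1 0.9 0 0 0")

```text
time_s: 13.38
ee_pos: [645.7, -260.7, 213.6]
ee_rot: [[0.372, -0.002, 0.928], [-0.928, 0.001, 0.372], [-0.002, -1.0, -0.001]]
wrist_force: [-0.0, -0.3, -0.0]
finger_gap: 1.002
```

```bash
python3 - <<'E'
from bench import env
from h import *
s=env.snapshot('side');d=env.snapshot('top');Q=cloud(s)
cv2.imwrite('pics/side3.png',cv2.resize(s['frame'][60:300,80:400,::-1],(800,600),interpolation=cv2.INTER_CUBIC))
for zl,zh in((30,60),(60,120),(30,120)):
    b=sel(Q,(500,640,-440,-300),zl,zh)
    print(cv2.minAreaRect(b[:,:2].astype(np.float32)),len(b))
b=sel(cloud(d),(500,640,-440,-300),30,180);print('top',cv2.minAreaRect(b[:,:2].astype(np.float32)),len(b))
E
```

```text
((551.2672119140625, -378.08624267578125), (42.75952911376953, 107.53279876708984), 47.40180587768555) 755
((550.9996948242188, -377.2403564453125), (43.32486343383789, 109.14908599853516), 46.9906005859375) 1685
((550.9996948242188, -377.2403564453125), (43.32486343383789, 109.14908599853516), 46.9906005859375) 2440
top ((0.0, 0.0), (0.0, 0.0), 0.0) 0
```

View pics/side3.png

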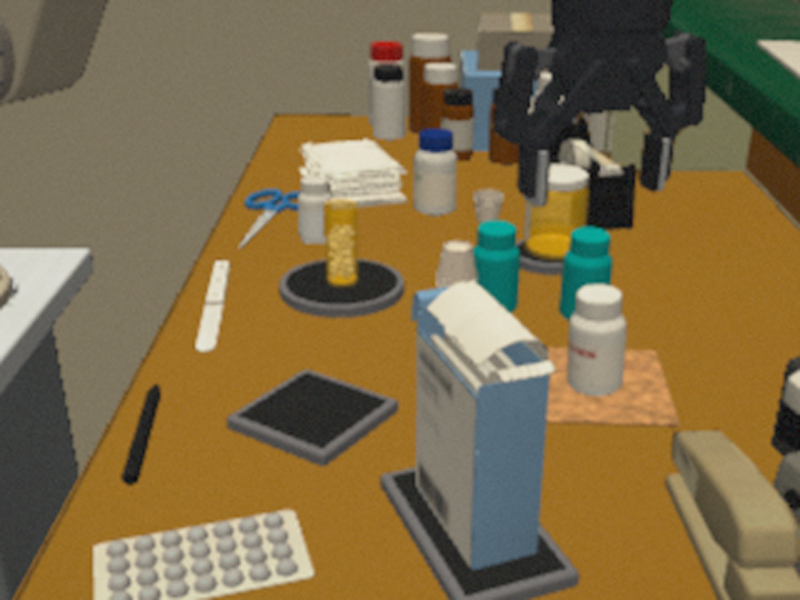

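The carton is upright and centred along the oblong stand (480,480). Next is the bottle, from the mat to the square stand.

>>> apply_moves(steps="0.17 0.5 0 0 0 0; 0.34 1 0 0 0 0; 0.34 1 -0.3 0 0 0; 0.34 1 -0.7 0 0 0; 0.34 1 -0.7 0 0 0")

```text
time_s: 14.1
ee_pos: [675.6, -163.7, 141.2]
ee_rot: [[0.367, -0.008, 0.93], [-0.93, 0.003, 0.367], [-0.005, -1.0, -0.006]]
wrist_force: [-0.8, 0.8, -0.6]
finger_gap: 0.996
```

>>> apply_moves(steps="0 0.05 0 0 0 0; 0 0.05 -0.3 0 0 0; 0 0.05 -0.6 0 0 0; 0 0.05 -0.85 0 0 0; 0 0.05 -0.99 0 0 0; 0 0.05 -0.99 0 0 0; 0 0.05 -0.99 0 0 0")

```text
time_s: 14.98
ee_pos: [679.8, -159.0, 48.1]
ee_rot: [[0.368, 0.003, 0.93], [-0.93, -0.001, 0.368], [0.002, -1.0, 0.002]]
wrist_force: [-0.5, -0.4, 0.1]
finger_gap: 0.997
```

>>> apply_moves(steps="0 0 0 0 0 0; 0 0 0 0 0 0; 0 0 0 0 0 0; 0 0 0 0 0 0; 0 0 0 0 0 0; 0 0 0 0 0 0", fingers=-1, newtons=30)

```text
time_s: 15.72
ee_pos: [679.5, -158.7, 47.5]
ee_rot: [[0.368, 0.002, 0.93], [-0.93, -0.001, 0.368], [0.001, -1.0, 0.002]]
wrist_force: [-0.5, -0.3, 6.4]
finger_gap: 0.561
```

```bash
python3 - <<'E'
from bench import env
from h import *
s=env.snapshot('side');Q=cloud(s)
a=sel(Q,(350,535,-310,-130),8,17);print('sq',cv2.minAreaRect(a[:,:2].astype(np.float32)))
E
```

```text
sq ((470.1915283203125, -235.29495239257812), (101.9631576538086, 167.39642333984375), 58.320308685302734)
```

>>> apply_moves(steps="0 0 0.2 0 0 0; 0 0 0.5 0 0 0; -0.3 -0.08 0.6 0 0 0; -0.65 -0.16 0.6 0 0 0; -1 -0.25 0.6 0 0 0")

```text
time_s: 16.4
ee_pos: [577.5, -183.5, 106.0]
ee_rot: [[0.368, -0.0, 0.93], [-0.93, 0.0, 0.368], [-0.0, -1.0, -0.0]]
wrist_force: [0.1, -1.1, -0.8]
finger_gap: 0.558
```

>>> apply_moves(steps="-0.35 -0.08 0 0 0 0; -0.7 -0.16 0 0 0 0; -1 -0.25 0 0 0 0; -1 -0.25 0 0 0 0")

```text
time_s: 16.9
ee_pos: [476.4, -208.4, 105.9]
ee_rot: [[0.366, -0.002, 0.931], [-0.931, 0.001, 0.366], [-0.002, -1.0, -0.001]]
wrist_force: [0.1, 0.7, -0.9]
finger_gap: 0.561
```

>>> apply_moves(steps="-0.37 -0.09 0 0 0 0; -0.37 -0.09 0 0 0 0; -0.37 -0.09 -0.2 0 0 0; -0.37 -0.09 -0.4 0 0 0; -0.37 -0.09 -0.48 0 0 0; -0.37 -0.09 -0.5 0 0 0; -0.37 -0.09 -0.51 0 0 0; -0.37 -0.09 -0.51 0 0 0")

```text
time_s: 17.9
ee_pos: [442.6, -217.7, 56.6]
ee_rot: [[0.368, 0.001, 0.93], [-0.93, -0.001, 0.368], [0.001, -1.0, 0.001]]
wrist_force: [-1.4, 1.5, 5.0]
finger_gap: 0.559
```

>>> apply_moves(steps="0 0 0 0 0 0; 0 0 0 0 0 0; 0 0 0 0 0 0; 0 0 0 0 0 0; 0 0 0 0 0 0", fingers=1)

```text
time_s: 18.52
ee_pos: [441.7, -217.5, 55.3]
ee_rot: [[0.368, 0.0, 0.93], [-0.93, 0.0, 0.368], [-0.0, -1.0, 0.0]]
wrist_force: [0.6, 0.6, -0.1]
finger_gap: 0.996
```

>>> apply_moves(steps="0 0 0.3 0 0 0; 0 0 0.6 0 0 0; 0 0 1 0 0 0; 0 0.3 1 0 0 0; 0.02 0.7 1 0 0 0; 0.04 1 1 0 0 0; 0.04 1 1 0 0 0")

```text
time_s: 19.4
ee_pos: [445.5, -115.9, 155.4]
ee_rot: [[0.371, -0.0, 0.929], [-0.929, 0.0, 0.371], [-0.0, -1.0, -0.0]]
wrist_force: [-0.5, -0.3, -0.3]
finger_gap: 0.997
```

>>> apply_moves(steps="0 0.5 0 0 0 0; 0 1 0 0 0 0; 0 1 0 0 0 0")

```text
time_s: 19.77
ee_pos: [445.5, -15.8, 155.3]
ee_rot: [[0.372, -0.0, 0.928], [-0.928, 0.0, 0.372], [-0.0, -1.0, -0.0]]
wrist_force: [0.8, -0.2, -0.1]
finger_gap: 1.001
```

```bash
python3 - <<'E'
from bench import env
from h import *
s=env.snapshot('side');d=env.snapshot('top');Q=cloud(s);P=cloud(d)
cv2.imwrite('pics/side4.png',cv2.resize(s['frame'][60:300,80:400,::-1],(800,600),interpolation=cv2.INTER_CUBIC))
cv2.imwrite('pics/top4.png',cv2.resize(d['frame'][:,:,::-1],(800,600),interpolation=cv2.INTER_CUBIC))
for nm,A,o in(('top',P,d['origin']),('side',Q,s['origin'])):
    a=sel(A,(400,490,-260,-170),25,75);print(nm,'bottle',fitside(a,24,o) if len(a)>10 else len(a))
a=np.vstack([sel(A,(500,640,-440,-290),40,120) for A in(P,Q)]);print(cv2.minAreaRect(a[:,:2].astype(np.float32)))
b=sel(P,(500,640,-440,-290),125,180);print('cartontop',cv2.minAreaRect(b[:,:2].astype(np.float32)))
a=sel(Q,(400,490,0,90),30,90);print('vial',fitside(a,18,s['origin']))
E
```

```text
top bottle (array([ 423.4, -226.7]), 79, np.float64(0.53))
side bottle (array([ 423.4, -225. ]), 586, np.float64(0.84))
((564.813720703125, -362.8624267578125), (48.567874908447266, 100.17088317871094), 21.809011459350586)
cartontop ((563.772705078125, -360.8984069824219), (46.591854095458984, 140.5483856201172), 21.383899688720703)
vial (array([445.8,  41.6]), 316, np.float64(1.28))
```

View pics/side4.png

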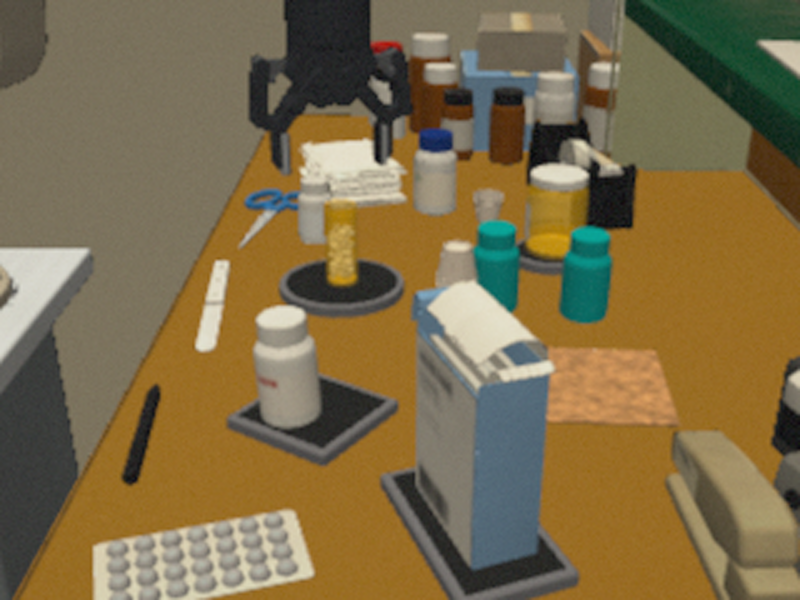

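View pics/top4.png

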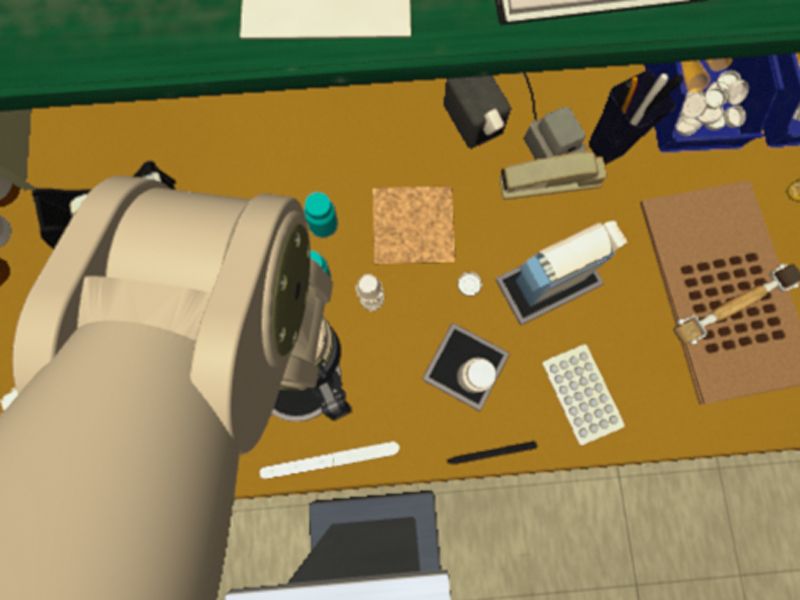

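The carton is centred: (564.8,-362.9) at 21.8°, against the stand at (564.5,-363) and 21.6°. The bottle is 18 mm off, because one finger dragged it along while opening. I'll regrasp it now and release with a small opening.

>>> apply_moves(steps="-0.1 -0.5 0 0 0 0; -0.2 -1 0 0 0 0; -0.22 -1 0 0 0 0")

```text
time_s: 20.25
ee_pos: [423.7, -122.0, 155.5]
ee_rot: [[0.361, 0.001, 0.933], [-0.933, -0.001, 0.361], [0.002, -1.0, 0.0]]
wrist_force: [-0.1, 0.0, -0.0]
finger_gap: 1.003
```

>>> apply_moves(steps="0 -0.5 0 0 0 0; 0 -1 0 0 0 0; 0 -1 0 0 0 0; 0 -1 0 0 0 0")

```text
time_s: 20.75
ee_pos: [423.2, -217.4, 155.0]
ee_rot: [[0.367, -0.001, 0.93], [-0.93, 0.001, 0.367], [-0.001, -1.0, -0.0]]
wrist_force: [-0.1, -0.2, -0.6]
finger_gap: 0.998
```

>>> apply_moves(steps="0 -0.085 0 0 0 0; 0 -0.085 -0.3 0 0 0; 0 -0.085 -0.6 0 0 0; 0 -0.085 -0.85 0 0 0; 0 -0.085 -1 0 0 0; 0 -0.085 -1 0 0 0; 0 -0.085 -1 0 0 0")

```text
time_s: 21.62
ee_pos: [424.4, -226.3, 56.1]
ee_rot: [[0.368, 0.001, 0.93], [-0.93, -0.001, 0.368], [0.001, -1.0, 0.001]]
wrist_force: [-0.6, -0.6, 0.2]
finger_gap: 1.0
```

>>> apply_moves(steps="0 0 0 0 0 0; 0 0 0 0 0 0; 0 0 0 0 0 0; 0 0 0 0 0 0; 0 0 0 0 0 0; 0 0 0 0 0 0", fingers=-1, newtons=25)

```text
time_s: 22.38
ee_pos: [424.2, -226.6, 56.3]
ee_rot: [[0.368, 0.001, 0.93], [-0.93, -0.001, 0.368], [0.002, -1.0, 0.001]]
wrist_force: [-0.2, 0.4, 4.3]
finger_gap: 0.567
```

>>> apply_moves(steps="0 0 0.1 0 0 0; 0.05 0.03 0.12 0 0 0; 0.18 0.085 0.12 0 0 0; 0.18 0.085 0.12 0 0 0; 0.18 0.085 0.06 0 0 0; 0.18 0.085 0.02 0 0 0; 0.18 0.085 0.005 0 0 0; 0.18 0.085 0.005 0 0 0")

```text
time_s: 23.38
ee_pos: [441.6, -217.8, 56.4]
ee_rot: [[0.368, 0.0, 0.93], [-0.93, -0.0, 0.368], [0.001, -1.0, -0.0]]
wrist_force: [-2.3, 1.4, 6.6]
finger_gap: 0.568
```

>>> apply_moves(steps="0 0 0 0 0 0; 0 0 0 0 0 0; 0 0 0 0 0 0; 0 0 0 0 0 0", fingers=0.36)

```text
time_s: 23.88
ee_pos: [441.7, -217.5, 55.7]
ee_rot: [[0.368, -0.0, 0.93], [-0.93, 0.0, 0.368], [-0.0, -1.0, -0.0]]
wrist_force: [-1.0, -0.1, -1.1]
finger_gap: 0.68
```

```bash
cat > chk.py <<'E'
from bench import env
from h import *
import sys
x,y,R=map(float,sys.argv[1:4])
s=env.snapshot('side');d=env.snapshot('top')
for nm,e in(('top',d),('side',s)):
    a=sel(cloud(e),(x-45,x+45,y-50,y+50),20,34 if len(sys.argv)>4 else 70)
    print(nm,fitside(a,R,e['origin']) if len(a)>10 else len(a))
c=proj(s,(x,y,60)).astype(int);u0=max(0,min(352,c[0]-80));v0=max(0,min(264,c[1]-60))
import time
n=f'pics/c{int(env.observe()["time_s"]*100)}.png';cv2.imwrite(n,cv2.resize(s['frame'][v0:v0+120,u0:u0+160,::-1],(640,480),interpolation=cv2.INTER_CUBIC));print(n)
E
python3 chk.py 441 -217 24 low
```

```text
top 0
side (array([ 441.4, -215.1]), 147, np.float64(0.75))
pics/c2397.png
```

>>> apply_moves(steps="0 0 0 0 0 0; 0 0 0 0 0 0; 0 0 0.1 0 0 0; 0 0 0.2 0 0 0; 0 0 0.4 0 0 0; 0 0 0.6 0 0 0; 0 0 0.8 0 0 0; 0 0 1 0 0 0; 0 0 1 0 0 0", fingers=0.55)

```text
time_s: 25.1
ee_pos: [443.0, -218.4, 158.0]
ee_rot: [[0.368, 0.004, 0.93], [-0.93, -0.002, 0.368], [0.004, -1.0, 0.003]]
wrist_force: [1.0, -0.1, -0.7]
finger_gap: 0.775
```

>>> apply_moves(steps="0 0.5 0 0 0 0; 0.02 1 0 0 0 0; 0.04 1 0 0 0 0")

```text
time_s: 25.48
ee_pos: [444.7, -114.6, 155.1]
ee_rot: [[0.372, -0.002, 0.928], [-0.928, 0.001, 0.372], [-0.002, -1.0, -0.001]]
wrist_force: [-0.2, -0.7, 0.1]
finger_gap: 0.776
```

```bash
python3 chk.py 441 -217 24
```

```text
top (array([ 440.5, -216.7]), 44, np.float64(0.25))
side (array([ 440.7, -215.5]), 536, np.float64(0.73))
pics/c2557.png
```

>>> apply_moves(steps="0 0.5 0 0 0 0; 0 1 0 0 0 0; 0 1 0 0 0 0")

```text
time_s: 25.95
ee_pos: [445.5, -16.2, 155.5]
ee_rot: [[0.371, -0.001, 0.929], [-0.929, 0.0, 0.371], [-0.001, -1.0, -0.0]]
wrist_force: [0.3, -0.7, -0.0]
finger_gap: 0.774
```

>>> apply_moves(steps="0 0.3 0 0 0 0; 0 0.57 0 0 0 0; 0 0.57 -0.2 0 0 0; 0 0.57 -0.5 0 0 0; 0 0.57 -0.8 0 0 0; 0 0.57 -0.95 0 0 0; 0 0.57 -0.95 0 0 0; 0 0.57 -0.95 0 0 0")

```text
time_s: 26.95
ee_pos: [446.6, 38.4, 61.3]
ee_rot: [[0.367, 0.001, 0.93], [-0.93, -0.0, 0.367], [0.001, -1.0, 0.001]]
wrist_force: [-0.0, -0.4, 0.7]
finger_gap: 0.773
```

>>> apply_moves(steps="0 0 0 0 0 0; 0 0 0 0 0 0; 0 0 0 0 0 0; 0 0 0 0 0 0; 0 0 0 0 0 0; 0 0 0 0 0 0; 0 0 0 0 0 0", fingers=-1, newtons=25)

```text
time_s: 27.82
ee_pos: [446.4, 39.3, 61.6]
ee_rot: [[0.368, 0.002, 0.93], [-0.93, -0.001, 0.368], [0.001, -1.0, 0.001]]
wrist_force: [-0.9, -1.1, 6.0]
finger_gap: 0.401
```

>>> apply_moves(steps="0 0 0.2 0 0 0; 0 0 0.5 0 0 0; 0 0 0.8 0 0 0; 0 0 1 0 0 0; 0.2 -0.15 1 0 0 0; 0.3 -0.3 1 0 0 0")

```text
time_s: 28.58
ee_pos: [476.6, 9.2, 161.1]
ee_rot: [[0.369, 0.001, 0.929], [-0.929, -0.0, 0.369], [0.001, -1.0, 0.001]]
wrist_force: [0.2, -0.2, -0.3]
finger_gap: 0.398
```

>>> apply_moves(steps="0.1 -0.1 0.3 0 0 0; 0.4 -0.35 0.3 0 0 0; 0.7 -0.6 0.3 0 0 0; 1 -0.8 0.3 0 0 0; 1 -0.8 0.3 0 0 0")

```text
time_s: 29.2
ee_pos: [577.0, -72.4, 189.5]
ee_rot: [[0.366, -0.001, 0.931], [-0.931, 0.0, 0.366], [-0.0, -1.0, -0.001]]
wrist_force: [-1.0, -0.4, -0.6]
finger_gap: 0.4
```

>>> apply_moves(steps="0.4 -0.4 0 0 0 0; 0.8 -0.7 0 0 0 0; 1 -0.87 0 0 0 0; 1 -0.87 -0.2 0 0 0; 1 -0.87 -0.5 0 0 0; 1 -0.87 -0.7 0 0 0; 1 -0.87 -0.7 0 0 0")

```text
time_s: 30.08
ee_pos: [673.3, -156.6, 118.1]
ee_rot: [[0.368, -0.006, 0.93], [-0.93, 0.002, 0.368], [-0.004, -1.0, -0.004]]
wrist_force: [-0.0, -0.2, 0.4]
finger_gap: 0.404
```

>>> apply_moves(steps="0 0 -0.2 0 0 0; 0 0 -0.4 0 0 0; 0 0 -0.58 0 0 0; 0 0 -0.66 0 0 0; 0 0 -0.685 0 0 0; 0 0 -0.685 0 0 0; 0 0 -0.685 0 0 0")

```text
time_s: 30.95
ee_pos: [676.3, -157.7, 53.0]
ee_rot: [[0.368, 0.001, 0.93], [-0.93, -0.0, 0.368], [0.001, -1.0, 0.001]]
wrist_force: [-0.5, -1.4, -0.2]
finger_gap: 0.396
```

>>> apply_moves(steps="0 0 0 0 0 0; 0 0 0 0 0 0; 0 0 0 0 0 0; 0 0 0 0 0 0", fingers=0.1)

```text
time_s: 31.45
ee_pos: [675.8, -157.5, 52.3]
ee_rot: [[0.368, 0.0, 0.93], [-0.93, 0.0, 0.368], [0.0, -1.0, 0.0]]
wrist_force: [0.5, -0.5, -0.2]
finger_gap: 0.55
```

>>> apply_moves(steps="0 0 0.1 0 0 0; 0 0 0.3 0 0 0; 0 0 0.6 0 0 0; 0 0 1 0 0 0; 0 0.4 1 0 0 0; 0 0.9 1 0 0 0; 0 1 1 0 0 0")

```text
time_s: 32.33
ee_pos: [675.7, -54.6, 153.5]
ee_rot: [[0.371, 0.001, 0.929], [-0.929, 0.0, 0.371], [-0.0, -1.0, 0.001]]
wrist_force: [0.0, -0.3, 0.4]
finger_gap: 0.55
```

```bash
python3 chk.py 679 -157 18; python3 - <<'E'
from bench import env
from h import *
s=env.snapshot('side');a=sel(cloud(s),(630,720,100,165),20,80)
print('jar',fitside(sel(cloud(s),(630,730,80,180),25,80),34,s['origin']))
a=sel(cloud(s),(350,540,-60,140),7,17);print('large',ccirc(a,0),len(a))
E
```

```text
top (array([ 676.8, -158.2]), 191, np.float64(4.22))
side (array([ 676.4, -155.4]), 324, np.float64(0.88))
pics/c3242.png
jar (array([677.9, 131.7]), 421, np.float64(1.21))
large (array([445.8,  38.4]), 65.8) 802
```

>>> apply_moves(steps="0 0.5 0 0 0 0; 0.02 1 0 0 0 0; 0.02 1 0 0 0 0", fingers=1)

```text
time_s: 32.85
ee_pos: [677.9, 44.2, 152.4]
ee_rot: [[0.371, 0.0, 0.929], [-0.929, 0.0, 0.371], [-0.0, -1.0, 0.0]]
wrist_force: [-0.2, -1.1, -0.2]
finger_gap: 1.0
```

>>> apply_moves(steps="0 0.4 0 0 0 0; 0 0.88 0 0 0 0; 0 0.88 0 0 0 0; 0 0.88 -0.1 0 0 0; 0 0.88 -0.2 0 0 0; 0 0.88 -0.2 0 0 0")

```text
time_s: 33.6
ee_pos: [676.9, 128.8, 130.5]
ee_rot: [[0.366, -0.003, 0.931], [-0.931, -0.0, 0.366], [-0.001, -1.0, -0.003]]
wrist_force: [0.1, 0.5, 0.2]
finger_gap: 0.997
```

>>> apply_moves(steps="0 0 -0.15 0 0 0; 0 0 -0.3 0 0 0; 0 0 -0.45 0 0 0; 0 0 -0.6 0 0 0; 0 0 -0.72 0 0 0; 0 0 -0.72 0 0 0; 0 0 -0.72 0 0 0")

```text
time_s: 34.48
ee_pos: [678.1, 130.5, 60.7]
ee_rot: [[0.368, 0.001, 0.93], [-0.93, 0.0, 0.368], [0.0, -1.0, 0.001]]
wrist_force: [0.2, 0.2, 1.4]
finger_gap: 1.004
```

>>> apply_moves(steps="0 0 0 0 0 0; 0 0 0 0 0 0; 0 0 0 0 0 0; 0 0 0 0 0 0; 0 0 0 0 0 0", fingers=-1, newtons=35)

```text
time_s: 35.1
ee_pos: [678.5, 130.5, 61.4]
ee_rot: [[0.368, 0.002, 0.93], [-0.93, 0.0, 0.368], [0.001, -1.0, 0.002]]
wrist_force: [-0.7, -0.9, 5.6]
finger_gap: 0.78
```

>>> apply_moves(steps="0 0 0.2 0 0 0; 0 0 0.4 0 0 0; -0.3 -0.1 0.4 0 0 0; -0.65 -0.25 0.4 0 0 0; -1 -0.4 0.4 0 0 0")

```text
time_s: 35.72
ee_pos: [575.9, 90.1, 99.4]
ee_rot: [[0.368, -0.002, 0.93], [-0.93, -0.0, 0.368], [-0.0, -1.0, -0.002]]
wrist_force: [0.7, -0.5, -1.3]
finger_gap: 0.785
```

>>> apply_moves(steps="-0.35 -0.14 0 0 0 0; -0.7 -0.28 0 0 0 0; -1 -0.4 0 0 0 0; -1 -0.4 0 0 0 0")

```text
time_s: 36.22
ee_pos: [474.3, 50.1, 99.5]
ee_rot: [[0.367, -0.004, 0.93], [-0.93, 0.0, 0.367], [-0.002, -1.0, -0.004]]
wrist_force: [0.1, -0.1, -3.3]
finger_gap: 0.784
```

>>> apply_moves(steps="-0.32 -0.12 0 0 0 0; -0.32 -0.12 0 0 0 0; -0.32 -0.12 -0.2 0 0 0; -0.32 -0.12 -0.34 0 0 0; -0.32 -0.12 -0.385 0 0 0; -0.32 -0.12 -0.395 0 0 0; -0.32 -0.12 -0.395 0 0 0")

```text
time_s: 37.1
ee_pos: [445.5, 38.7, 61.4]
ee_rot: [[0.368, -0.001, 0.93], [-0.93, 0.0, 0.368], [-0.0, -1.0, -0.001]]
wrist_force: [-5.2, -0.2, 7.0]
finger_gap: 0.782
```

>>> apply_moves(steps="0 0 0 0 0 0; 0 0 0 0 0 0; 0 0 0 0 0 0; 0 0 0 0 0 0", fingers=0.8)

```text
time_s: 37.6
ee_pos: [445.9, 38.5, 60.8]
ee_rot: [[0.368, 0.0, 0.93], [-0.93, 0.0, 0.368], [0.0, -1.0, 0.0]]
wrist_force: [0.3, -1.3, -0.0]
finger_gap: 0.9
```

```bash
python3 chk.py 446 39 34 low
```

```text
top (array([444.8,  38.2]), 17, np.float64(0.12))
side (array([445. ,  39.8]), 132, np.float64(1.05))
pics/c3770.png
```

>>> apply_moves(steps="0 0 0.15 0 0 0; 0 0 0.4 0 0 0; 0 0 0.7 0 0 0; 0 0 1 0 0 0; 0.2 -0.15 1 0 0 0; 0.5 -0.4 1 0 0 0; 0.8 -0.7 1 0 0 0; 1 -0.85 1 0 0 0")

```text
time_s: 38.7
ee_pos: [547.1, -48.0, 160.7]
ee_rot: [[0.367, 0.001, 0.93], [-0.93, -0.0, 0.367], [0.0, -1.0, 0.001]]
wrist_force: [-0.6, 1.6, 0.3]
finger_gap: 0.9
```

>>> apply_moves(steps="0.5 -0.4 0 0 0 0; 1 -0.8 0 0 0 0; 1 -0.85 0 0 0 0", fingers=0.55)

```text
time_s: 39.08
ee_pos: [648.3, -134.4, 158.7]
ee_rot: [[0.366, 0.0, 0.931], [-0.931, -0.0, 0.366], [0.0, -1.0, -0.0]]
wrist_force: [-0.7, 0.4, -1.3]
finger_gap: 0.775
```

>>> apply_moves(steps="0.3 -0.25 0 0 0 0; 0.3 -0.25 0 0 0 0; 0.305 -0.25 -0.3 0 0 0; 0.305 -0.25 -0.6 0 0 0; 0.305 -0.25 -0.9 0 0 0; 0.305 -0.25 -1 0 0 0; 0.305 -0.25 -1 0 0 0")

```text
time_s: 39.95
ee_pos: [675.4, -155.8, 60.8]
ee_rot: [[0.368, -0.001, 0.93], [-0.93, 0.001, 0.368], [-0.001, -1.0, -0.001]]
wrist_force: [0.2, 0.1, 0.4]
finger_gap: 0.772
```

>>> apply_moves(steps="0 0 -0.085 0 0 0; 0 0 -0.085 0 0 0; 0 0 -0.085 0 0 0")

```text
time_s: 40.33
ee_pos: [676.6, -156.6, 52.9]
ee_rot: [[0.368, 0.001, 0.93], [-0.93, -0.0, 0.368], [0.001, -1.0, 0.001]]
wrist_force: [0.9, -0.4, -0.1]
finger_gap: 0.777
```

>>> apply_moves(steps="0 0 0 0 0 0; 0 0 0 0 0 0; 0 0 0 0 0 0; 0 0 0 0 0 0; 0 0 0 0 0 0; 0 0 0 0 0 0; 0 0 0 0 0 0", fingers=-1, newtons=25)

```text
time_s: 41.2
ee_pos: [676.4, -156.7, 52.7]
ee_rot: [[0.368, 0.0, 0.93], [-0.93, -0.0, 0.368], [0.0, -1.0, 0.0]]
wrist_force: [-1.0, -0.7, 5.4]
finger_gap: 0.404
```

```bash
python3 chk.py 446 39 34; python3 - <<'E'
from bench import env
from h import *
d=env.snapshot('top');s=env.snapshot('side')
for e in(d,s):
    a=sel(cloud(e),(610,740,60,200),7,17);print('small',len(a),ccirc(a,0) if len(a)>5 else'')
cv2.imwrite('pics/side6.png',cv2.resize(s['frame'][60:300,80:400,::-1],(800,600),interpolation=cv2.INTER_CUBIC))
E
```

```text
top 0
side (array([445.1,  39.6]), 487, np.float64(1.04))
pics/c4130.png
small 0 
small 70 (array([670.8, 130.2]), 46.8)
```

View pics/side6.png

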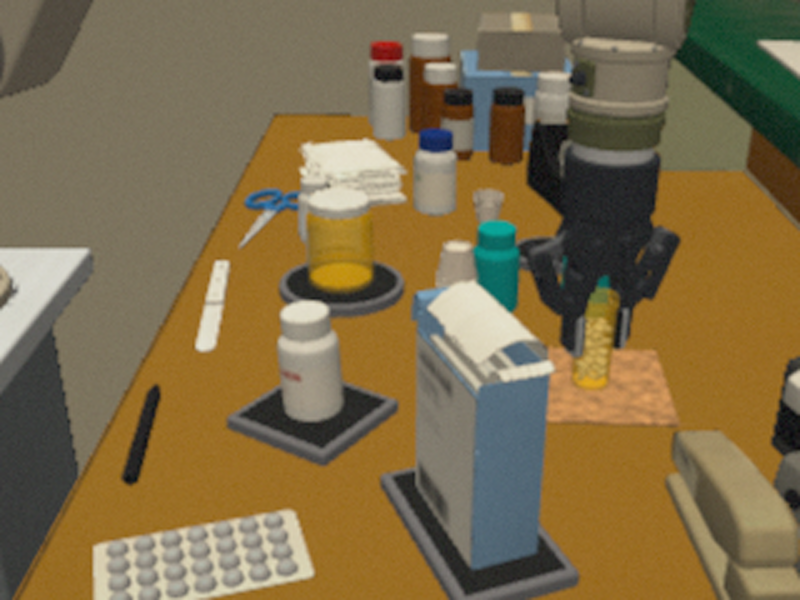

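The jar, bottle and carton are in place, and the vial is gripped on the mat at (595,340). Last trip: the vial to the small round stand.

>>> apply_moves(steps="0 0 0.2 0 0 0; 0 0 0.5 0 0 0; 0 0 0.8 0 0 0; 0 0 1 0 0 0; 0 0 1 0 0 0")

```text
time_s: 42.02
ee_pos: [677.3, -156.7, 153.5]
ee_rot: [[0.368, 0.003, 0.93], [-0.93, -0.001, 0.368], [0.002, -1.0, 0.002]]
wrist_force: [0.4, -0.3, -0.1]
finger_gap: 0.403
```

>>> apply_moves(steps="0 0.2 0.1 0 0 0; -0.02 0.5 0.1 0 0 0; -0.02 0.8 0.1 0 0 0; -0.045 1 0.1 0 0 0")

```text
time_s: 42.52
ee_pos: [671.0, -53.9, 161.2]
ee_rot: [[0.37, -0.002, 0.929], [-0.929, 0.001, 0.37], [-0.001, -1.0, -0.002]]
wrist_force: [0.2, -0.4, -0.4]
finger_gap: 0.399
```

>>> apply_moves(steps="0 0.35 0 0 0 0; 0 0.7 0 0 0 0; 0 1 0 0 0 0")

```text
time_s: 42.9
ee_pos: [671.0, 45.4, 161.6]
ee_rot: [[0.369, -0.001, 0.93], [-0.93, 0.0, 0.369], [-0.001, -1.0, -0.001]]
wrist_force: [0.7, 0.1, -0.9]
finger_gap: 0.399
```

>>> apply_moves(steps="0 0.35 0 0 0 0; 0 0.7 0 0 0 0; 0 0.86 0 0 0 0; 0 0.86 -0.2 0 0 0; 0 0.86 -0.5 0 0 0; 0 0.86 -0.8 0 0 0; 0 0.86 -0.9 0 0 0; 0 0.86 -0.9 0 0 0")

```text
time_s: 43.9
ee_pos: [671.3, 129.1, 71.7]
ee_rot: [[0.368, -0.002, 0.93], [-0.93, -0.0, 0.368], [-0.0, -1.0, -0.002]]
wrist_force: [0.5, -1.2, 0.2]
finger_gap: 0.401
```

>>> apply_moves(steps="0 0 -0.05 0 0 0; 0 0 -0.09 0 0 0; 0 0 -0.105 0 0 0; 0 0 -0.105 0 0 0")

```text
time_s: 44.4
ee_pos: [671.8, 129.5, 61.9]
ee_rot: [[0.368, 0.0, 0.93], [-0.93, 0.0, 0.368], [0.0, -1.0, 0.0]]
wrist_force: [0.6, 0.2, -0.8]
finger_gap: 0.399
```

>>> apply_moves(steps="0 0 0 0 0 0; 0 0 0 0 0 0; 0 0 0 0 0 0; 0 0 0 0 0 0", fingers=0.1)

```text
time_s: 44.9
ee_pos: [671.8, 129.5, 61.9]
ee_rot: [[0.368, 0.0, 0.93], [-0.93, 0.0, 0.368], [0.0, -1.0, 0.0]]
wrist_force: [0.7, -0.4, 0.6]
finger_gap: 0.55
```

```bash
python3 chk.py 672 130 18
```

```text
top (array([669. , 129.5]), 51, np.float64(3.14))
side (array([672.1, 130.8]), 301, np.float64(5.3))
pics/c4500.png
```

Now raise clear and move away toward the upper side so both cameras can see everything.

>>> apply_moves(steps="0 0 0.1 0 0 0; 0 0 0.3 0 0 0; 0 0 0.6 0 0 0; 0 0 1 0 0 0; 0 0 1 0 0 0")

```text
time_s: 45.62
ee_pos: [674.3, 129.7, 167.1]
ee_rot: [[0.368, 0.008, 0.93], [-0.93, 0.001, 0.368], [0.003, -1.0, 0.008]]
wrist_force: [0.6, 0.8, 0.2]
finger_gap: 0.547
```

>>> apply_moves(steps="-0.3 0.3 0.3 0 0 0; -0.6 0.6 0.6 0 0 0; -0.8 1 0.8 0 0 0; -0.8 1 0.8 0 0 0")

```text
time_s: 46.12
ee_pos: [590.9, 232.2, 244.0]
ee_rot: [[0.372, 0.003, 0.928], [-0.928, 0.001, 0.372], [-0.0, -1.0, 0.003]]
wrist_force: [-0.2, -0.5, 0.1]
finger_gap: 0.55
```

>>> apply_moves(steps="-0.5 0.5 0 0 0 0; -1 1 0 0 0 0; -1 1 0 0 0 0; -1 1 0 0 0 0")

```text
time_s: 46.62
ee_pos: [491.4, 329.5, 241.3]
ee_rot: [[0.369, -0.0, 0.929], [-0.929, -0.001, 0.369], [0.001, -1.0, -0.001]]
wrist_force: [1.1, -0.1, 0.7]
finger_gap: 0.55
```

```bash
python3 - <<'E'
from bench import env
from h import *
d=env.snapshot('top');s=env.snapshot('side');print(env.observe()['time_s'],env.observe()['ee_pos'])
cv2.imwrite('pics/side9.png',cv2.resize(s['frame'][60:300,80:400,::-1],(800,600),interpolation=cv2.INTER_CUBIC))
cv2.imwrite('pics/top9.png',cv2.resize(d['frame'][:,:,::-1],(800,600),interpolation=cv2.INTER_CUBIC))
for n,x,y,R,zl,zh in[('jar',446,39,34,25,80),('vial',672,130,18,25,85),('bottle',441.5,-217.4,24,25,75),('cups',561,-80,19,10,90)]:
    for nm,e in(('top',d),('side',s)):
        a=sel(cloud(e),(x-45,x+45,y-45,y+45),zl,zh)
        print(n,nm,fitside(a,R,e['origin']) if len(a)>10 else len(a))
a=np.vstack([sel(cloud(e),(500,640,-440,-290),40,120) for e in(d,s)]);print(cv2.minAreaRect(a[:,:2].astype(np.float32)))
E
```

```text
46.725 [492.82605346 328.51640727 241.33442401]
jar top (array([444.9,  38.2]), 121, np.float64(0.18))
jar side (array([445.1,  39.7]), 540, np.float64(1.08))
vial top (array([671.3, 128.3]), 262, np.float64(3.02))
vial side (array([671.3, 131.2]), 245, np.float64(1.33))
bottle top (array([ 440.3, -217. ]), 92, np.float64(0.74))
bottle side (array([ 440.4, -215.3]), 565, np.float64(0.87))
cups top (array([561.7, -81.1]), 165, np.float64(1.16))
cups side (array([560. , -76.8]), 154, np.float64(1.34))
((564.2763061523438, -363.0565185546875), (47.882938385009766, 100.32514190673828), 22.523462295532227)
```

View pics/side9.png

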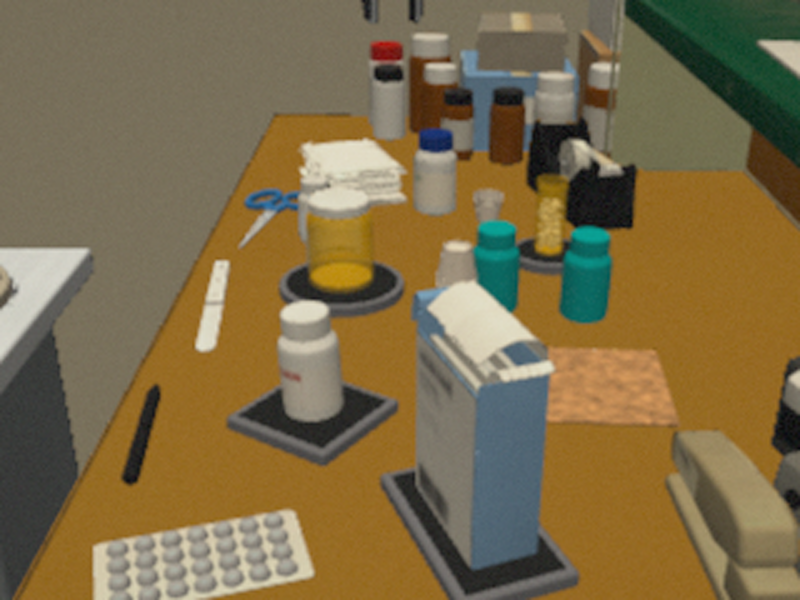

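View pics/top9.png

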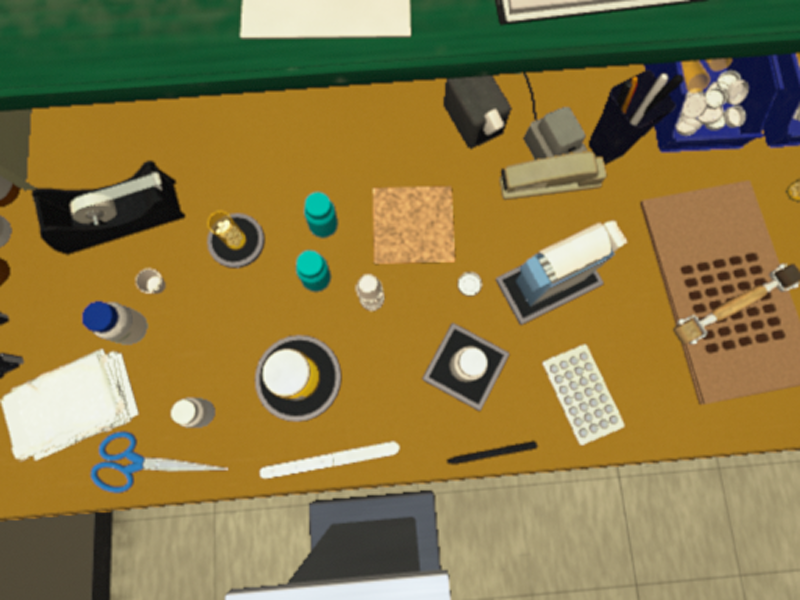

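Both views show all four containers upright and centred on their own stands: jar (298,377), vial (235,238), bottle (468,362) and carton (560,270). The cups haven't moved from (369,292), and the arm is clear. Handing in.

```bash
python3 -c "
from bench import env
print(env.sign_off())"
```

```text
the job is handed in; nothing more can be done
None
```

All four containers are back upright on their own stands, and the job was handed in at about 47 s of the 115 s allowed. I swapped them in two pairs through the cork mat: bottle and carton first, then vial and jar.

My last camera checks, taken with the arm clear of everything:

| Container | Offset from stand middle |
|---|---|
| Jar | about 1 mm |
| Vial | about 2 mm |
| Tablet bottle | about 2 mm |
| Carton (middle of its box) | under 1 mm, and about 1° from the stand's long direction |

- **Carton origin:** it sits 3 mm from the middle of the box, so the carton's true offset could be about 3 mm. That is still well within 15 mm.
- **Cups:** they stand where they started, within measuring error. The top view agrees to under 1 mm; the side view differs by 1.5 mm with the carton partly in the way.
- **What went wrong:** on its first release on the square stand, one finger dragged the tablet bottle 18 mm off centre. I regrasped it, recentred it and let go with a smaller opening.
- **Less certain reading:** the top-camera fit for the vial was noisy because the vial is clear, with about 3 mm of scatter. The side camera and both pictures show it standing centred.

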